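Flux a ring setting and present it to the inspection camera

TASK

Pick up the flux brush from its rest, dip its bristle end well down into the small flux pot, and then gently dab the top of the ring's setting on the ring block with it. Lay the brush back in the two forks of its rest, and leave the ring block standing in its place on the camera stand, turned so that the setting faces squarely towards the camera lens. Leave the pot and everything else on the bench where they are.

Things in the scene. Friction and masses are not known exactly. Their poses are not given: they have to be found in the camera images.
- brush: Flux brush, 180 mm long, 40 g, lying level in its rest at the start: round wooden handle and steel ferrule 12 mm thick, then 24 mm of black bristles 10 mm thick with a round end, which give up to 8 mm along the brush (0.15 N per mm). Origin: on its axis, 90 mm from either end, midway between the forks. +x runs to the bristle end.
- brush_tip (a point): The extreme bristle end of the brush, on its axis.
- rest: Brush rest, fixed: steel foot 130 x 50 x 8 mm with two open V forks, 40 mm either side of its middle along its x. The prongs, 6 mm thick, slope up at 45 degrees, from 37 to 53 mm above the bench, tips 32 mm apart. Origin: centre of its underside; +x along the line of the forks.
- rest_mid (a point): Where the middle of the brush's axis lies when it is in the rest: 50 mm above the bench, midway between the forks.
- pot: Flux pot: small straight-sided white ceramic pot without a handle, open at the top, loose, 300 g; 64 mm outer and 56 mm inner diameter, 40 mm tall, floor 6 mm thick. Origin: centre of its underside, z up.
- block: Ring block: loose upright wooden cylinder, 44 mm diameter, 60 mm tall, 300 g, on the camera stand's plate. On top lies a gold ring whose setting, a brass disc 14 mm across and 8 mm high, stands at the block's edge on its +x side, above a thin brass line down the side. Origin: centre of its underside, z up, +x from the axis to the setting.
- setting (a point): Centre of the top face of the setting, 14 mm from the block's axis and 68 mm above its underside.
- stand: Inspection camera stand, fixed: aluminium plate 210 x 90 x 6 mm with a camera box at its +x end (50 mm along x, 56 mm wide, top 107 mm above the bench, centred 130 mm from the origin). Origin: underside of the plate at the ring block's place; +x from there to the camera.
- lens (a point): Front centre of the camera's round black lens (32 mm across), which looks along the stand's -x at the ring block; 95 mm from the stand's origin, 72 mm above the bench.
- bottle: White plastic bottle standing upright, 52 mm diameter, 125 mm tall, near the flux pot. Bystander. Origin: centre of its underside, z up.
- mandrel: Tapered steel ring-sizing stick standing on its own round foot (foot 60 mm diameter, 12 mm thick; stick 24 mm thick at the foot, 16 mm at the top, 150 mm tall in all), near the flux pot. Bystander. Origin: centre of its underside, z up.
- spare: Plain wooden cylinder without ring or setting, 36 mm diameter, 45 mm tall, standing near the camera stand on the robot's side. Bystander. Origin: centre of its underside.
- mug: White coffee mug with a handle, 76 mm diameter, 90 mm tall, at the far side of the bench. Bystander, not the flux pot. Origin: centre of its underside, handle to its +y.
- jar: Closed glass jar with a steel lid, 60 mm diameter, 70 mm tall, at the far side of the bench. Bystander. Origin: centre of its underside.
- pliers: Pliers with green grips lying flat on the robot's side of the bench, about 150 mm long, 14 mm high. Bystander. Origin: under the pivot, jaws to its +x.
- bracelet: Gold-coloured plain ring lying flat on the robot's side of the bench, 52 mm outer diameter, 12 mm high. Bystander. Origin: centre of its underside.
- casting: Gold-coloured domed round casting, 48 mm diameter, 10 mm high, beyond the middle of the bench to the left. Bystander. Origin: centre of its underside.
Mind the look-alikes: they are no part of the job. What is shaped like the rest but yellow is not meant. Leave any red look-alike of the block alone.

How it is judged:
By the outcome, as a careful person would: the job done as asked, in the order asked, and still so for the second after the job is handed in, with the robot touching nothing.
It also fails if it takes over 67 s, if anything falls off the work surface, if the arm or the gripper's body presses on something with over 40 N, if the wrist force passes 120 N, or if a joint passes its speed limit or range.

ROBOT

A 7-joint arm with a two-finger parallel gripper is mounted at the origin on the work surface. World frame = base frame: x ahead of the robot, y to its left, z up, the work surface at z = 0. Lengths are in mm, angles in rad, forces in N, time in s.
With the tool pointing down it reaches from about 400 to 875 mm from the base axis. Payload 4.4 kg.
Tool frame: the origin (TCP) lies between the finger pads; the fingertips stand 17 mm ahead of it and the grasp point (between the pads) lies 2 mm behind it; z points along the fingers, y is the line along which they close (so a half turn about z gives the same grasp; the last joint's range is limited). The gripper opens to 85 mm and grips with 20 to 120 N. Pads are 22 mm wide; open, the fingers measure 114 mm over their backs; the gripper's body (76 mm by 85 mm) begins 54 mm behind the grasp point. The pads swing forward as they close: fully open they stand 13 mm farther back than shut.
Start: joints at [-1.205, 0.628, 0.038, 1.517, -0.027, 0.996, -0.02], TCP at [272.008, 590.363, 248.313] pointing down, gripper open.
Joint ranges: [-3.06, 3.06], [-0.37, 2.12], [-1.25, 1.32], [0.18, 2.47], [-1.1, 4.24], [0.23, 1.98], [-2.94, 2.94]. Speed limits (rad/s): [2.57, 2.57, 3.14, 3.14, 3.14, 3.14, 3.14].

INTERFACE

Orientations are given as [roll, pitch, yaw] about the fixed x, y, z axes, in that order (R = Rz(yaw) Ry(pitch) Rx(roll)).
In Python, from cell import sensors, get_image, ctrl gives the robot as it stands.
- The arm moves only by the tool send_rows, never from a script. Its argument "series" is a list of rows, each a list of 3 entries, a list of its own where there are three numbers: the finger opening in mm, from 0 to 85.4, then the shift along the world's x, y, z in units of 60 mm (1.0 is 60 mm), then the turn, a rotation vector about the world's x, y, z in units of 5 degrees (1.0 is 5 degrees). A call has 1 to 8 rows; each row shifts and turns the commanded pose from where the row before left it; what a row does not reach is not made up. A row lasts 1/8 s, in which the tool goes at most 62.5 mm and 10.7 degrees, less where a joint would pass 70% of its speed; a pose out of reach is approached as far as the arm can. A call is refused whole if a number of a shift passes 1 or a number of a turn 1, either way. A call with a gripper value outside its range is refused whole. The fingers move at their own pace and stop on an object; the grip force is fixed at half the most. Time passes only in rows, so rows that do not move let the fingers close. It gives the time, the measured TCP pose, the force, the opening and the grip force at its end, in the units of the state.
- sensors.read_state(): the state, without advancing time (a new reading comes with each control period).
- get_image(name): name is "side" or "top"; returns a dict with "img" (400x640x3 uint8, red, green, blue), "depth" (400x640 float32, mm along the optical axis (not along the pixel's ray), 0 where there is no reading), "vfov" (degrees; the focal length in pixels is half the picture's height over the tangent of half this angle, whatever the lens; pixels are square), "cx", "cy" (the principal point, pixels), "k1" (the pictures are not rectified: a ray, as slopes to the right and down, at radius r is drawn at 1 + k1 r^2 times it, then the intrinsics apply), "world_to_cam" (4x4, takes a point from world to camera coordinates). Camera axes: x right, y down, z forward; pixel columns grow to the right and rows downward; lengths in mm; the calibration is good to about 2 mm. A picture is of the moment at which its call begins.
- ctrl.finish_job(): hands the job in; it is judged then, once.
The state is a dict: "clock": time; "qpos": joint angles; "qd": joint speeds; "tau": joint torques, N m; "eef_pos": TCP position; "tool_rot": TCP orientation; "force": force on the tool from outside, world axes, zero at the start; "torque": the same for the moment, N m; "width": finger opening in mm; "gripper_force": force on a finger pad.
Only numpy, scipy, OpenCV 4.12 (cv2) and the standard library are available. Lean on these libraries where they do the work, as an engineer would, in place of code of your own. Each camera call takes 0.05 s, during which the arm holds its last target. There are 200 camera calls.

## Working session

There is one attempt and no reset: what is moved stays moved. The work goes in short steps, Python scripts to look and compute and a tool call to move; the robot and the scene stay as the last step left them, time stands still between calls to the robot, and variables do not carry over. Pictures are saved under pics/ and viewed, at most 13 in all, crops included, and the job is handed in when it is done.

Besides the shell and the picture viewer there is one more tool, called after "Call:" as name([rows], argument=value, ...), one row to a line, values as JSON. send_rows: Moves the arm, as the interface text tells. Its arguments: {"type":"object","properties":{"series":{"type":"array"}},"required":["series"]}

```bash
mkdir -p pics
cat > h.py <<'E'
import numpy as np, cv2, pickle
from cell import sensors, get_image, ctrl
def snap(tag):
    o={}
    for n in("side","top"):
        d=get_image(n); o[n]=d; cv2.imwrite(f"pics/{tag}_{n}.png",d["img"][:,:,::-1])
    pickle.dump(o,open(f"{tag}.pkl","wb")); return o
def K(d):
    f=200/np.tan(np.radians(d["vfov"])/2); return f
def ray(d,u,v):
    f=K(d); p=np.array([(u-d["cx"])/f,(v-d["cy"])/f]); q=p.copy()
    for _ in range(30): q=p/(1+d["k1"]*(q@q))
    T=np.array(d["world_to_cam"]); R=T[:3,:3]; c=-R.T@T[:3,3]
    return c,R.T@np.array([q[0],q[1],1.])
def atz(d,u,v,z):
    c,r=ray(d,u,v); return c+r*(z-c[2])/r[2]
def atd(d,u,v):
    c,r=ray(d,u,v); return c+r*d["depth"][int(round(v)),int(round(u))]
def tri(d1,p1,d2,p2):
    c1,r1=ray(d1,*p1); c2,r2=ray(d2,*p2)
    s=np.linalg.lstsq(np.c_[r1,-r2],c2-c1,rcond=None)[0]
    a=c1+r1*s[0]; b=c2+r2*s[1]; return (a+b)/2,np.linalg.norm(a-b)
def proj(d,P):
    T=np.array(d["world_to_cam"]); q=T[:3,:3]@P+T[:3,3]; q=q[:2]/q[2]
    return q*(1+d["k1"]*(q@q))*K(d)+[d["cx"],d["cy"]]
def crop(d,x0,y0,x1,y1,s,fn):
    cv2.imwrite("pics/"+fn,cv2.resize(d["img"][y0:y1,x0:x1,::-1],None,fx=s,fy=s,interpolation=cv2.INTER_CUBIC))
E
python3 -c "
from h import *
o=snap('a'); s=sensors.read_state(); print(s)
for n,d in o.items(): print(n,d['vfov'],d['cx'],d['cy'],d['k1'],np.round(d['world_to_cam'],3).tolist())
cv2.imwrite('pics/a_both.png',np.vstack([cv2.resize(o[n]['img'],(480,300))[:,:,::-1] for n in o]))"
```

```text
{'clock': 0.1, 'qpos': array([-1.20481706,  0.62927717,  0.0384457 ,  1.51827797, -0.0270042 ,
        0.99632215, -0.02002911]), 'qd': array([-4.07520285e-05, -2.07418967e-03, -2.12970790e-04, -2.23928990e-03,
        7.97206057e-04, -1.61383575e-05, -2.45393200e-04]), 'tau': array([ 2.63740643e-03, -5.64539909e+01,  1.23054519e+00, -1.93976086e+01,
        1.13716285e-02,  5.51373028e-03, -1.43243470e-07]), 'eef_pos': array([271.76016125, 589.86157693, 247.46261022]), 'tool_rot': array([-3.13982604e+00,  1.66988461e-05,  2.70978102e+00]), 'force': array([-0.62034485,  0.75431892,  0.21538064]), 'torque': array([-0.05855514, -0.00576355, -0.01163221]), 'gripper_force': 0.0, 'width': 85.4627261748463}
side 43.00615129402838 312.2323006374045 196.48047343247313 -0.007599989149596882 [[0.993, -0.119, -0.015, -568.987], [-0.103, -0.781, -0.616, 121.585], [0.062, 0.614, -0.787, 1258.995], [0.0, 0.0, 0.0, 1.0]]
top 42.09941238408463 324.0851095040013 202.05032297463111 0.01994689538970987 [[-0.025, -1.0, 0.002, 29.569], [-0.998, 0.025, -0.061, 581.092], [0.061, -0.004, -0.998, 1410.257], [0.0, 0.0, 0.0, 1.0]]
```

View pics/a_side.png

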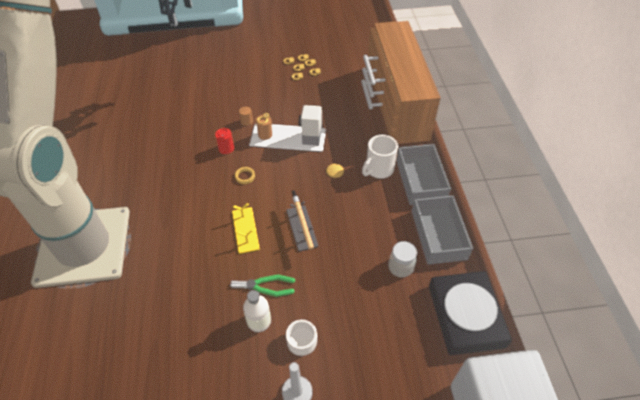

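View pics/a_top.png

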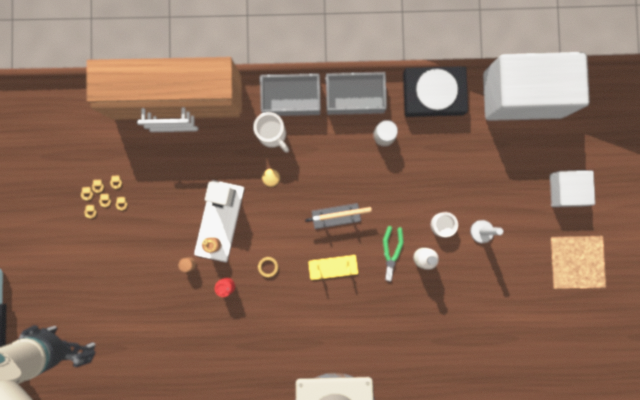

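The side view shows the brush with its dark bristle end at about (295,195), the rest around (302,228), the ring block on its stand at (264,127), and the pot at (301,338). In the top view, brush and rest are at (340,214), the block at (210,244), the pot at (445,224), the bottle at (426,258) and the mandrel at (482,232).

Look-alikes:
- **Rests:** the grey one at side (302,228) holds the brush. The yellow one at side (246,230) isn't meant.
- **Blocks:** the wooden one on the stand, top (210,244), has the ring. The red one (224,288) and the plain spare (187,265) are to be left alone.
- **Pot:** at top (445,224), without a handle. The mug is at (269,129) and the jar at (386,133).

I'll confirm these in enlarged crops.

```bash
python3 -c "
from h import *
o=pickle.load(open('a.pkl','rb')); t,s=o['top'],o['side']
R=lambda d,x0,y0,x1,y1,k:cv2.resize(d['img'][y0:y1,x0:x1,::-1],None,fx=k,fy=k,interpolation=cv2.INTER_CUBIC)
cv2.imwrite('pics/b1.png',np.vstack([np.hstack([R(t,185,175,255,235+40,5),R(t,300,190,380,290,5)][:1]+[R(t,300,190,380,240,5)[:, :].copy()] ) if 0 else np.hstack([R(t,190,175,250,275,5),R(s,240,90,335,190,5)])]))
cv2.imwrite('pics/b2.png',np.hstack([np.vstack([R(t,300,195,380,235,5),R(t,405,200,485,275,5)[:375]]),np.vstack([R(s,275,185,355,255,5),R(s,275,310,355,360,5)])[:575,:]])) if 0 else None
a=np.vstack([R(t,300,198,380,238,5),R(t,405,205,485,275,5)]);b=np.vstack([R(s,275,185,353,255,5),R(s,275,315,353,355,5)])
cv2.imwrite('pics/b2.png',np.hstack([a,b]))"
```

```text
(no output)
```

View pics/b1.png

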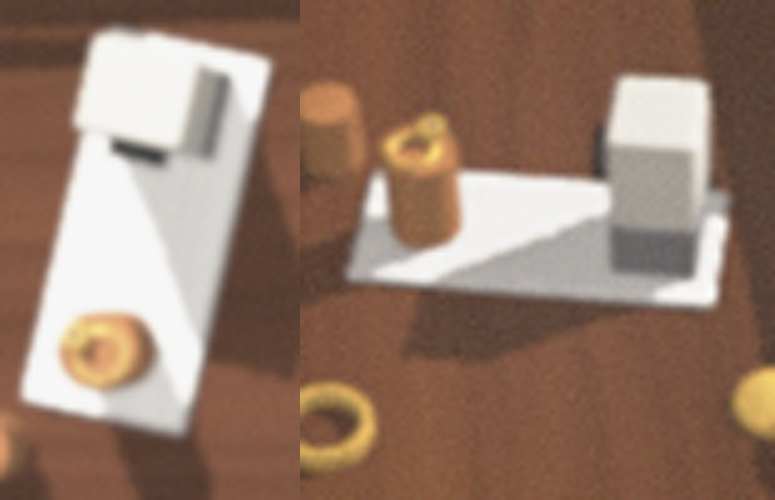

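View pics/b2.png

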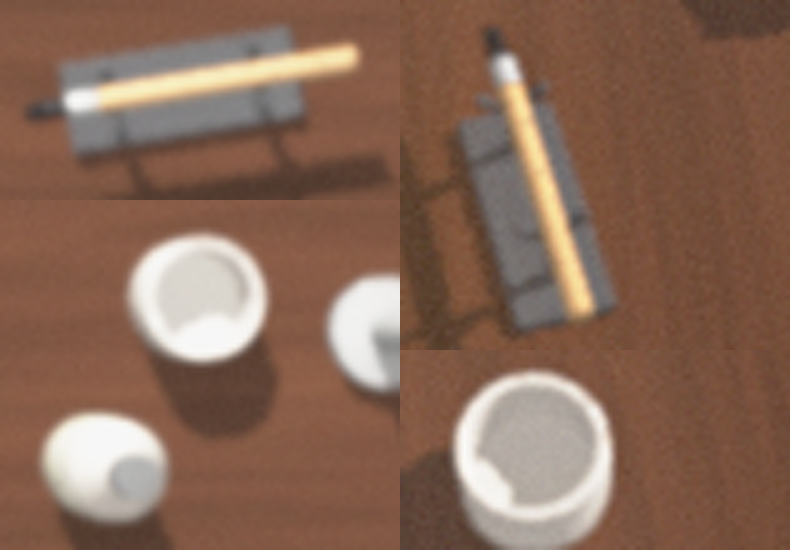

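The crops confirm the ring block on the white stand: block top at top-view (210,245), side (264,120), with its setting at about side (266,114) and top (205,243). The brush runs from its bristle tip at top (306,220), side (294,191) to its tail at top (372,209), side (311,248). The pot rim is centred at top (446,224), side (302,333).

```bash
python3 -c "
from h import *
np.set_printoptions(precision=1,suppress=True)
o=pickle.load(open('a.pkl','rb')); t,s=o['top'],o['side']
for n,a,b in [('tip',(305.6,220),(293.6,191)),('tail',(371.6,208.8),(310.6,248)),('ferr',(313,218.2),(297.5,197)),('pot',(445.6,223.6),(301.8,333)),('blk',(210.6,245),(264.2,120.4)),('setting',(205,243.5),(266.4,114.2)),('bottle',(431.5,260),(253,297)),('lens',(217.5,206),(300,117))]:
  p,e=tri(t,a,s,b); print(n,p,e)
def cloud(d,x0,y0,x1,y1):
  return np.array([np.r_[atd(d,u,v),u,v] for v in range(y0,y1) for u in range(x0,x1) if d['depth'][v,u]>0])
def fit(P):
  A=np.c_[2*P[:,:2],np.ones(len(P))]; return (P[:,0].min()+P[:,0].max())/2,(P[:,1].min()+P[:,1].max())/2,P[:,:2].mean(0),len(P),np.median(P[:,2])
for n,d,bx,z0,z1 in [('potT',t,(425,205,465,245),30,50),('potS',s,(280,315,325,360),33,50),('blkT',t,(190,228,232,262),58,90),('blkS',s,(250,105,280,145),62,90)]:
  C=cloud(d,*bx); C=C[(C[:,2]>z0)&(C[:,2]<z1)]; print(n,fit(C))
  if n[0]=='b':
    H=C[C[:,2]>71.]; print('high',fit(H),H[:,3:].mean(0),H[np.argsort(-H[:,2])[:12]])
# stand plate: white pixel region
for n,pts in [('plate',[(25,398),(184,435),(271,63)])]:
  for p in pts: print(atz(t,190+p[0]/5,175+p[1]/5,6))
for p in [(372,170),(348,278),(715,303),(728,195)]: print('S',atz(s,240+(p[0]-300)/5,90+p[1]/5,6))
"
```

```text
tip [533.3  66.   47.4] 1.0479008959391414
tail [ 557.5 -111.8   51. ] 1.6454551026659483
ferr [539.5  46.   46.6] 4.627869344965656
pot [ 514.1 -311.2   39.1] 0.36303816188298715
blk [474.1 317.7  64.1] 2.878794199560444
setting [480.3 329.8  75.5] 6.380569340781802
bottle [ 421.8 -253.9  114.5] 0.9196387933651256
lens [574.7 293.7  86.7] 1.4138141490512541
potT (np.float64(511.4767626255221), np.float64(-310.7770327392298), array([ 510.5, -311.2]), 131, np.float64(37.89902139296828))
potS (np.float64(513.1185607284251), np.float64(-313.945299627312), array([ 512.5, -313.7]), 211, np.float64(38.88986710869153))
blkT (np.float64(472.7576713770615), np.float64(322.07296941248023), array([472.6, 322.6]), 218, np.float64(65.64672499276526))
high (np.float64(471.8860515825245), np.float64(322.7949357962992), array([476.8, 325.6]), 31, np.float64(72.36055707984997)) [206.8 243.6] [[483.8 334.5  77.5 203.  241. ]
 [486.4 334.5  77.3 203.  240. ]
 [457.3 319.5  75.9 209.  251. ]
 [478.6 335.   75.5 203.  243. ]
 [478.5 332.5  75.3 204.  243. ]
 [476.  335.2  75.1 203.  244. ]
 [481.  327.3 
[... 297 characters left out ...]
3604118081231))
high (np.float64(476.9804297301207), np.float64(318.0740278758045), array([480.2, 325.8]), 17, np.float64(74.01201177042435)) [265.4 115.8] [[479.7 329.   77.5 265.  114. ]
 [482.7 333.6  76.7 266.  113. ]
 [482.2 325.6  76.6 266.  115. ]
 [476.6 326.8  76.1 264.  115. ]
 [479.4 326.9  75.7 265.  115. ]
 [485.2 331.5  74.6 267.  114. ]
 [485.5 335.8  74.4 267.  113. ]
 [487.8 327.5  74.1 268.  115. ]
 [484.7 323.9  74.  267.  116. ]
 [482.4 333.   73.5 266.  114. ]
 [476.8 334.9  72.5 264.  114. ]
 [484.9 330.4  71.8 267.  115. ]]
[446.6 373.3   6. ]
[424.1 286.3   6. ]
[628.  235.5   6. ]
S [444.3 368.4   6. ]
S [426.3 281.6   6. ]
S [632.  234.2   6. ]
S [651.  319.2   6. ]
```

Call:
send_rows([
  [85,[0.34,-0.8,0],[0,0,-0.82]],
  [85,[0.34,-0.8,0],[0,0,-0.82]],
  [85,[0.34,-0.8,0],[0,0,-0.82]],
  [85,[0.34,-0.8,0],[0,0,-0.82]],
  [85,[0.34,-0.8,0],[0,0,-0.82]],
  [85,[0.34,-0.8,0],[0,0,-0.82]],
  [85,[0.34,-0.8,0],[0,0,-0.82]],
  [85,[0.34,-0.8,0],[0,0,-0.82]],
])

```text
clock: 1.1
eef_pos: [435.5, 204.8, 248.2]
tool_rot: [-3.142, -0.0, 2.135]
force: [0.4, 0.3, 0.7]
width: 84.9
gripper_force: 0.0
```

Call:
send_rows([
  [85,[0.34,-0.8,0],[0,0,-0.82]],
  [85,[0.34,-0.8,0],[0,0,-0.82]],
  [85,[0.34,-0.8,0],[0,0,-0.82]],
  [85,[0.34,-0.8,0],[0,0,-0.82]],
  [85,[0.34,-0.8,0],[0,0,-0.82]],
  [85,[0.34,-0.8,0],[0,0,-0.82]],
  [85,[0,0,0],[0,0,0]],
  [85,[0,0,0],[0,0,0]],
])

```text
clock: 2.1
eef_pos: [557.1, -80.9, 247.7]
tool_rot: [-3.14, -0.001, 1.708]
force: [-0.6, 0.9, -0.1]
width: 85.1
gripper_force: 0.0
```

```bash
python3 -c "
from h import *
np.set_printoptions(precision=3,suppress=True)
s=sensors.read_state(); print(s['clock'],s['qpos'],s['eef_pos'],s['tool_rot'],s['force'])"
```

```text
2.1 [-0.134  0.525  0.349  1.771 -0.224  0.886  0.452] [557.062 -80.882 247.741] [-3.14  -0.001  1.708] [-0.574  0.938 -0.051]
```

Call:
send_rows([
  [85,[-0.05,-0.06,-0.6],[0,0,0]],
  [85,[0,0,-0.7],[0,0,0]],
  [85,[0,0,-0.7],[0,0,0]],
  [85,[0,0,-0.6],[0,0,0]],
  [85,[0,0,-0.5],[0,0,0]],
  [85,[0,0,-0.23],[0,0,0]],
  [85,[0,0,0],[0,0,0]],
])

```text
clock: 2.98
eef_pos: [554.1, -84.0, 48.1]
tool_rot: [-3.14, -0.001, 1.71]
force: [-0.4, -0.1, -0.1]
width: 85.1
gripper_force: 0.0
```

```bash
python3 -c "
from h import *
s=sensors.read_state(); print(s['eef_pos'])
o=snap('c')
for d,p in((o['top'],'t'),(o['side'],'s')): print(proj(d,np.array(s['eef_pos'])))
R=lambda d,x0,y0,x1,y1,k:cv2.resize(d['img'][y0:y1,x0:x1,::-1],None,fx=k,fy=k,interpolation=cv2.INTER_CUBIC)
cv2.imwrite('pics/c.png',np.hstack([R(o['top'],290,180,390,270,4),R(o['side'],265,175,355,265,4)]))"
```

```text
[554.10687136 -84.03390024  48.10141231]
[361.22343969 210.6689407 ]
[308.18547782 238.91009834]
```

View pics/c.png

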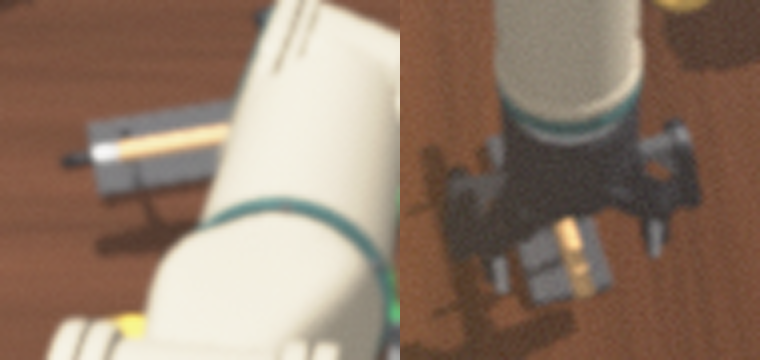

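The side crop shows the fingertips at about (500,280) and (655,245), straddling the brush near its tail at (575,250). I'll close the gripper and lift.

Call:
send_rows([
  [0,[0,0,0],[0,0,0]],
  [0,[0,0,0],[0,0,0]],
  [0,[0,0,0],[0,0,0]],
  [0,[0,0,0],[0,0,0]],
  [0,[0,0,0],[0,0,0]],
  [0,[0,0,0],[0,0,0]],
])

```text
clock: 3.82
eef_pos: [553.8, -85.3, 48.4]
tool_rot: [-3.14, -0.0, 1.708]
force: [-3.0, 0.4, 2.3]
width: 10.0
gripper_force: 58.4
```

Call:
send_rows([
  [0,[0,0,0.2],[0,0,0]],
  [0,[0,0,0.5],[0,0,0]],
  [0,[0,0,0.9],[0,0,0]],
  [0,[0,0,0.9],[0,0,0]],
  [0,[0,0,0.7],[0,0,0]],
  [0,[0,0,0.3],[0,0,0]],
  [0,[0,0,0],[0,0,0]],
])

```text
clock: 4.7
eef_pos: [556.0, -85.3, 260.7]
tool_rot: [3.137, 0.001, 1.708]
force: [0.2, -0.4, -1.0]
width: 9.7
gripper_force: 58.4
```

```bash
python3 -c "
from h import *
s=sensors.read_state(); print(s['eef_pos'],s['tool_rot'],s['qpos'],s['width'])
o=snap('d')
R=lambda d,x0,y0,x1,y1,k:cv2.resize(d['img'][y0:y1,x0:x1,::-1],None,fx=k,fy=k,interpolation=cv2.INTER_CUBIC)
cv2.imwrite('pics/d.png',np.hstack([R(o['top'],280,170,380,270,4),R(o['side'],250,145,350,245,4)]))"
```

```text
[555.96042623 -85.32760693 260.68049284] [3.13656243e+00 9.40020892e-04 1.70812851e+00] [-0.13897814  0.50755623  0.36607847  1.76312373 -0.22368007  0.90663077
  0.46005097] 9.674731344835322
```

View pics/d.png

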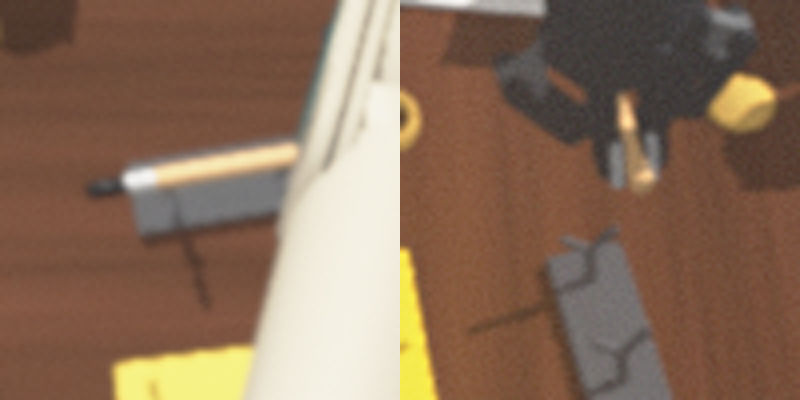

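The brush is held level between the fingers: bristle tip at top (302,217), tail at side (310,190). The rest is left in place. Next I'll go towards the pot and yaw.

Call:
send_rows([
  [0,[-0.13,-0.3,0],[0,0,-1]],
  [0,[-0.13,-0.3,0],[0,0,-1]],
  [0,[-0.13,-0.3,0],[0,0,-1]],
  [0,[-0.13,-0.3,0],[0,0,-1]],
  [0,[-0.13,-0.3,0],[0,0,-1]],
  [0,[-0.13,-0.3,0],[0,0,-1]],
  [0,[-0.13,-0.3,0],[0,0,-1]],
  [0,[-0.13,-0.3,0],[0,0,-1]],
])

```text
clock: 5.8
eef_pos: [491.7, -230.5, 258.5]
tool_rot: [3.141, -0.0, 1.004]
force: [0.7, 0.3, -0.5]
width: 10.0
gripper_force: 58.5
```

Call:
send_rows([
  [0,[-0.13,-0.3,0],[0,0,-1]],
  [0,[-0.13,-0.3,0],[0,0,-1]],
  [0,[-0.13,-0.3,0],[0,0,-1]],
  [0,[-0.13,-0.3,0],[0,0,-1]],
  [0,[-0.13,-0.3,0],[0,0,-1]],
  [0,[-0.13,-0.3,0],[0,0,-1]],
  [0,[-0.1,-0.17,0],[0,0,-0.6]],
  [0,[0,0,0],[0,0,0]],
])

```text
clock: 6.8
eef_pos: [438.7, -348.3, 258.5]
tool_rot: [3.141, 0.0, 0.431]
force: [-0.3, 1.3, -0.6]
width: 9.9
gripper_force: 58.4
```

Call:
send_rows([
  [0,[0,0,0],[-0.42,0.9,0]],
  [0,[0,0,0],[-0.42,0.9,0]],
  [0,[0,0,0],[-0.42,0.9,0]],
  [0,[0,0,0],[-0.42,0.9,0]],
  [0,[0,0,0],[-0.42,0.9,0]],
  [0,[0,0,0],[-0.42,0.9,0]],
  [0,[0,0,0],[-0.42,0.9,0]],
  [0,[0,0,0],[-0.42,0.9,0]],
])

```text
clock: 7.8
eef_pos: [440.4, -346.2, 258.0]
tool_rot: [3.141, 0.695, 0.436]
force: [-0.2, 0.4, -0.4]
width: 10.0
gripper_force: 58.4
```

```bash
python3 -c "
from h import *
from scipy.spatial.transform import Rotation as Ro
np.set_printoptions(precision=3,suppress=True)
s=sensors.read_state(); print(s['clock'],s['qpos'],s['eef_pos'],s['tool_rot'])
R=Ro.from_euler('xyz',s['tool_rot']).as_matrix(); print(R); print('tip',s['eef_pos']+R@[152.7,0,-2])"
```

```text
7.8 [-0.114  0.932  0.928  1.496 -0.085  1.325 -0.412] [ 440.431 -346.248  258.014] [3.141 0.695 0.436]
[[ 0.696  0.423 -0.58 ]
 [ 0.324 -0.906 -0.271]
 [-0.64   0.001 -0.768]]
tip [ 547.914 -296.173  161.778]
```

Call:
send_rows([
  [0,[0,0,0],[-0.42,0.9,0]],
  [0,[0,0,0],[-0.42,0.9,0]],
  [0,[0,0,0],[-0.42,0.9,0]],
  [0,[0,0,0],[-0.42,0.9,0]],
  [0,[0,0,-0.4],[0,0,0]],
  [0,[0,0,-0.4],[0,0,0]],
  [0,[0,0,0],[0,0,0]],
])

```text
clock: 8.68
eef_pos: [438.5, -346.7, 208.2]
tool_rot: [-3.14, 1.041, 0.436]
force: [-0.7, 1.1, 0.2]
width: 9.8
gripper_force: 58.4
```

```bash
cat >> h.py <<'E'
from scipy.spatial.transform import Rotation as Ro
np.set_printoptions(precision=3,suppress=True)
def tip(s,L=152.7):
    R=Ro.from_euler('xyz',s['tool_rot']).as_matrix(); return s['eef_pos']+R@[L,0,-2]
E
python3 -c "
from h import *
s=sensors.read_state(); print(s['clock'],s['qpos'],s['eef_pos'],s['tool_rot'])
t=tip(s); print('tip',t)
o=snap('e')
for n in o: print(proj(o[n],t))
R=lambda d,x0,y0,x1,y1,k:cv2.resize(d['img'][y0:y1,x0:x1,::-1],None,fx=k,fy=k,interpolation=cv2.INTER_CUBIC)
cv2.imwrite('pics/e.png',np.hstack([R(o['top'],400,170,500,270,4),R(o['side'],255,255,355,355,4)]))"
```

```text
8.675 [-0.147  1.19   0.944  1.394  0.012  1.451 -0.498] [ 438.452 -346.704  208.188] [-3.14   1.041  0.436]
tip [ 509.986 -313.384   77.445]
[299.236 326.653]
[449.927 224.79 ]
```

View pics/e.png

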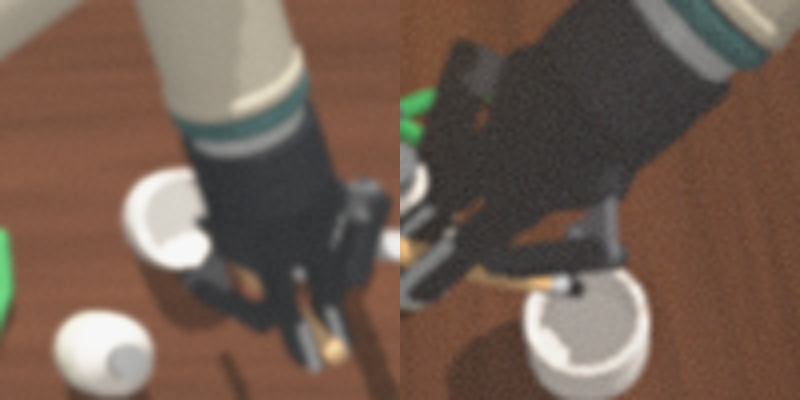

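Side view: the bristle tip shows at about (299.5,327), matching the prediction of (299.2,326.7). I'll check the mandrel's clearance.

```bash
python3 -c "
from h import *
o=pickle.load(open('a.pkl','rb')); t,s=o['top'],o['side']
print(tri(t,(498,232),s,(294,367)), atz(t,482,232,12))
for d,b in((t,(465,215,505,250)),(s,(275,360,315,400))):
  C=np.array([atd(d,u,v) for v in range(b[1],b[3]) for u in range(b[0],b[2]) if d['depth'][v,u]>0])
  H=C[(C[:,2]>100)&(C[:,2]<170)]; print(H.mean(0),H[:,2].max(),len(H)); F=C[(C[:,2]>7)&(C[:,2]<20)]; print((F.min(0)+F.max(0))/2,np.ptp(F,axis=0))
# gripper cloud now: which points near mandrel axis
e=pickle.load(open('e.pkl','rb'))['top']
C=np.array([atd(e,u,v) for v in range(180,270) for u in range(440,520) if e['depth'][v,u]>0]); C=C[C[:,2]>155]
D=np.hypot(C[:,0]+8-H.mean(0)[0],C[:,1]+4-H.mean(0)[1]); k=np.argsort(D)[:12]; print(np.c_[C[k],D[k]])
"
```

```text
(array([ 490.08 , -417.173,  140.15 ]), np.float64(3.51206863208846)) [ 488.822 -416.44    12.   ]
[ 490.474 -413.614  133.927] 153.58560091704476 80
[ 485.507 -422.74    13.341] [87.025 81.959 12.628]
[ 491.582 -424.061  134.003] 153.35236870961853 160
[ 491.342 -416.056   13.399] [59.287 46.884 12.456]
[[ 490.8   -414.045  157.166   15.766]
 [ 495.725 -414.887  155.352   17.917]
 [ 488.995 -374.047  241.283   54.285]
 [ 493.542 -374.678  246.968   54.305]
 [ 486.7   -373.678  242.086   54.473]
 [ 502.63  -376.453  249.774   55.011]
 [ 500.42  -375.348  245.894   55.337]
 [ 495.829 -374.085  249.081   55.348]
 [ 493.597 -373.089  244.843   55.877]
 [ 504.913 -376.405  250.233   55.887]
 [ 491.305 -372.689  245.74    55.908]
 [ 484.44  -372.036  239.76    56.032]]
```

Call:
send_rows([
  [0,[0.14,0.07,0],[0,0,0]],
  [0,[0,0,-0.25],[0,0,0]],
  [0,[0,0,-0.3],[0,0,0]],
  [0,[0,0,-0.25],[0,0,0]],
  [0,[0,0,-0.2],[0,0,0]],
  [0,[0,0,-0.1],[0,0,0]],
  [0,[0,0,0],[0,0,0]],
  [0,[0,0,0],[0,0,0]],
])

```text
clock: 9.78
eef_pos: [448.0, -343.5, 145.1]
tool_rot: [3.135, 1.04, 0.43]
force: [-0.0, -0.2, -0.5]
width: 9.9
gripper_force: 58.4
```

```bash
python3 -c "
from h import *
s=sensors.read_state(); print(s['eef_pos'],tip(s),s['force'],s['width'])"
```

```text
[ 447.955 -343.507  145.083] [ 519.804 -310.56    14.417] [-0.036 -0.225 -0.502] 9.945428505458834
```

Call:
send_rows([
  [0,[0,0,-0.07],[0,0,0]],
  [0,[0,0,0],[0,0,0]],
  [0,[0,0,0],[0,0,0]],
  [0,[0,0,0],[0,0,0]],
])

```text
clock: 10.28
eef_pos: [447.8, -343.3, 140.4]
tool_rot: [3.137, 1.04, 0.431]
force: [-0.4, 1.2, -0.1]
width: 10.1
gripper_force: 58.4
```

```bash
python3 -c "
from h import *
s=sensors.read_state(); print(s['eef_pos'],tip(s),s['force'],s['width'])"
```

```text
[ 447.843 -343.271  140.441] [ 519.648 -310.253    9.769] [-0.449  1.167 -0.11 ] 10.089914873174163
```

Call:
send_rows([
  [0,[0,0,0.3],[0,0,0]],
  [0,[0,0,0.5],[0,0,0]],
  [0,[0,0,0.6],[0,0,0]],
  [0,[0,0,0.6],[0,0,0]],
  [0,[0,0,0.3],[0,0,0]],
])

```text
clock: 10.9
eef_pos: [447.8, -344.0, 282.4]
tool_rot: [3.129, 1.038, 0.424]
force: [0.2, -0.9, -0.8]
width: 10.0
gripper_force: 58.4
```

Call:
send_rows([
  [0,[0.02,0.4,0],[0,0,0.5]],
  [0,[0.02,0.7,0],[0,0,0.7]],
  [0,[0.02,0.7,0],[0,0,0.7]],
  [0,[0.02,0.7,0],[0,0,0.7]],
  [0,[0.02,0.7,0],[0,0,0.7]],
  [0,[0.02,0.7,0],[0,0,0.7]],
  [0,[0.02,0.7,0],[0,0,0.7]],
  [0,[0.02,0.7,0],[0,0,0.7]],
])

```text
clock: 11.9
eef_pos: [457.3, -23.8, 278.8]
tool_rot: [3.137, 1.039, 0.905]
force: [1.5, -0.3, -0.3]
width: 9.8
gripper_force: 58.5
```

Call:
send_rows([
  [0,[0,0.7,0],[0,0,0.7]],
  [0,[0.02,0.7,0],[0,0,0.7]],
  [0,[0.02,0.7,0],[0,0,0.7]],
  [0,[0.02,0.7,0],[0,0,0.7]],
  [0,[0,0.7,0],[0,0,0.7]],
  [0,[0,0.7,0],[0,0,0.7]],
  [0,[0,0.4,-0.2],[0,0,0.7]],
  [0,[0,0,-0.3],[0,0,0]],
])

```text
clock: 12.9
eef_pos: [460.4, 252.8, 247.0]
tool_rot: [3.139, 1.038, 1.336]
force: [-0.1, -0.0, 0.0]
width: 9.9
gripper_force: 58.5
```

```bash
python3 -c "
from h import *
s=sensors.read_state(); print(s['clock'],s['qpos'],s['eef_pos'],s['tool_rot'],tip(s))
o=snap('f'); t=tip(sensors.read_state())
for n in o: print(n,proj(o[n],t))
# finer block/setting estimates: plot colour map? camera-box top centroid
a=pickle.load(open('a.pkl','rb'))
for n,b in(('top',(200,175,245,215)),('side',(295,95,330,145))):
  d=a[n]; C=np.array([atd(d,u,v) for v in range(b[1],b[3]) for u in range(b[0],b[2]) if d['depth'][v,u]>0])
  H=C[(C[:,2]>102)&(C[:,2]<113)]; r=cv2.minAreaRect(H[:,:2].astype(np.float32)); print(n,H.mean(0),r)
"
```

```text
12.9 [-1.193  1.097  0.815  1.333  0.04   1.673 -0.68 ] [460.408 252.816 247.028] [3.139 1.038 1.336] [478.818 329.88  116.477]
side [263.466 104.655]
top [203.089 243.176]
top [605.019 289.5   106.102] ((604.9223022460938, 290.2789001464844), (59.07421875, 49.6654052734375), 77.48070526123047)
side [605.886 285.222 106.698] ((606.3735961914062, 288.3768615722656), (61.99098587036133, 49.60411071777344), 77.21429443359375)
```

```bash
python3 -c "
from h import *
o=pickle.load(open('f.pkl','rb'));a=pickle.load(open('a.pkl','rb'))
R=lambda d,x0,y0,x1,y1,k:cv2.resize(d['img'][y0:y1,x0:x1,::-1],None,fx=k,fy=k,interpolation=cv2.INTER_CUBIC)
cv2.imwrite('pics/f.png',np.vstack([np.hstack([R(o['side'],245,90,285,120,10),R(a['side'],245,105,285,135,10)]),np.hstack([R(a['top'],190,230,230,260,10),R(o['top'],190,230,230,260,10)])]))"
```

```text
(no output)
```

View pics/f.png

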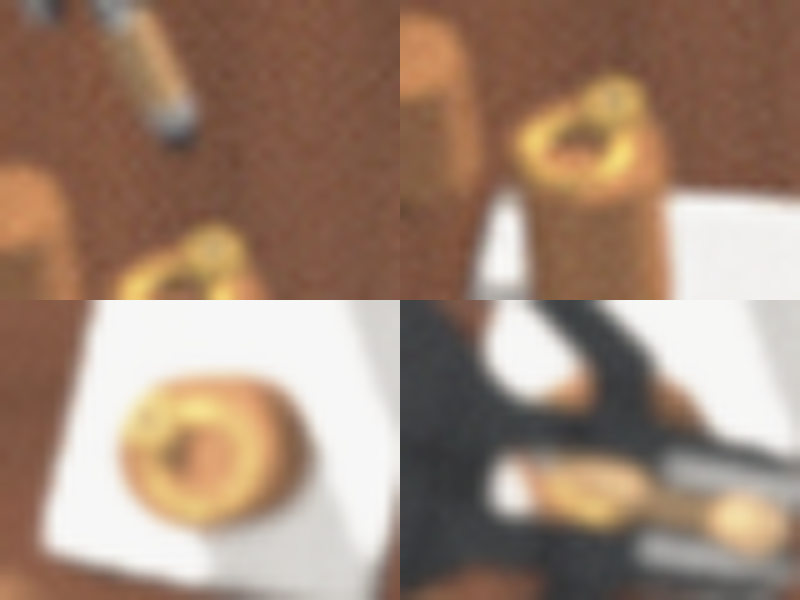

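The setting shows at side (266.4,114.6) and top (205,241.8), and the brush tip at side (263.5,104.2), as predicted.

```bash
python3 -c "
from h import *
a=pickle.load(open('a.pkl','rb'));t,s=a['top'],a['side']
print(tri(t,(205,241.8),s,(266.4,114.6)),atz(t,205,241.8,74),atz(s,266.4,114.6,74))
# block pos grid fit: brown/gold mask silhouettes
from scipy.optimize import minimize
def sil(d,x,y):
  th=np.linspace(0,2*np.pi,40); P=[proj(d,np.array([x+22*np.cos(k),y+22*np.sin(k),z])) for z in(6,66) for k in th]
  m=np.zeros((1600,2560),np.uint8); cv2.fillConvexPoly(m,cv2.convexHull((np.array(P)*4+1.5).astype(np.float32)).astype(np.int32),1); return cv2.resize(m.astype(np.float32),(640,400),interpolation=cv2.INTER_AREA)
for n,d in a.items():
  hsv=cv2.cvtColor(d['img'],cv2.COLOR_RGB2HSV); c=proj(d,np.array([474,318,40])).astype(int)
  win=np.s_[c[1]-22:c[1]+22,c[0]-18:c[0]+18]
  # compare colour saturation vs plate only: mask brownish
  img=d['img'][win].astype(float); m=((img[...,0]-img[...,2])>75); m=m.astype(np.float32)
  best=[]
  for x in np.arange(462,488,1.):
    for y in np.arange(306,332,1.): best.append((np.abs(sil(d,x,y)[win]-m).sum(),x,y))
  best.sort(); print(n,m.sum(),best[:5])
"
```

```text
(array([482.465, 330.21 ,  73.677]), np.float64(1.823042231749841)) [481.557 330.131  74.   ] [483.382 329.857  74.   ]
side 268.0 [(np.float32(263.4375), np.float64(474.0), np.float64(330.0)), (np.float32(263.5), np.float64(474.0), np.float64(329.0)), (np.float32(264.875), np.float64(474.0), np.float64(331.0)), (np.float32(264.9375), np.float64(475.0), np.float64(330.0)), (np.float32(265.0625), np.float64(474.0), np.float64(328.0))]
top 183.0 [(np.float32(110.875), np.float64(472.0), np.float64(320.0)), (np.float32(110.9375), np.float64(474.0), np.float64(320.0)), (np.float32(111.0625), np.float64(476.0), np.float64(320.0)), (np.float32(111.3125), np.float64(474.0), np.float64(318.0)), (np.float32(111.375), np.float64(471.0), np.float64(320.0))]
```

Call:
send_rows([
  [0,[0.06,0,-0.25],[0,0,0]],
  [0,[0,0,-0.2],[0,0,0]],
  [0,[0,0,-0.1],[0,0,0]],
  [0,[0,0,-0.05],[0,0,0]],
  [0,[0,0,0],[0,0,0]],
  [0,[0,0,0],[0,0,0]],
])

```text
clock: 13.75
eef_pos: [464.7, 250.9, 212.7]
tool_rot: [3.136, 1.04, 1.329]
force: [0.6, 0.2, -1.2]
width: 10.0
gripper_force: 58.5
```

```bash
python3 -c "
from h import *
s=sensors.read_state(); print(s['eef_pos'],tip(s),s['force'])"
```

```text
[464.716 250.871 212.688] [483.609 327.664  82.046] [ 0.591  0.167 -1.155]
```

Call:
send_rows([
  [0,[-0.02,0.04,-0.1],[0,0,0]],
  [0,[0,0,-0.04],[0,0,0]],
  [0,[0,0,-0.03],[0,0,0]],
  [0,[0,0,0],[0,0,0]],
  [0,[0,0,0],[0,0,0]],
  [0,[0,0,0],[0,0,0]],
])

```text
clock: 14.5
eef_pos: [463.5, 253.1, 202.3]
tool_rot: [3.136, 1.04, 1.329]
force: [0.4, -0.2, -0.1]
width: 10.2
gripper_force: 58.5
```

```bash
python3 -c "
from h import *
s=sensors.read_state(); print(s['eef_pos'],tip(s),s['force'])
o=snap('g')
R=lambda d,x0,y0,x1,y1,k:cv2.resize(d['img'][y0:y1,x0:x1,::-1],None,fx=k,fy=k,interpolation=cv2.INTER_CUBIC)
cv2.imwrite('pics/g.png',R(o['side'],240,90,290,140,10))"
```

```text
[463.528 253.131 202.272] [482.411 329.889  71.609] [ 0.375 -0.203 -0.148]
```

View pics/g.png

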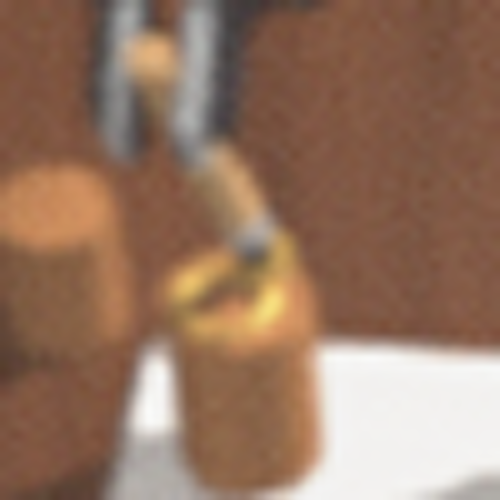

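The brush tip sits on the setting at side (266,114.5). I'll press about 1 mm more to be sure of contact, then lift away and head back to the rest.

Call:
send_rows([
  [0,[0,0,-0.02],[0,0,0]],
  [0,[0,0,0],[0,0,0]],
  [0,[0,0,0],[0,0,0]],
  [0,[0,0,0.2],[0,0,0]],
  [0,[0,0,0.5],[0,0,0]],
  [0,[0,0,0.5],[0,0,0]],
  [0,[0,0,0.2],[0,0,0]],
  [0,[0,0,0],[0,0,0]],
])

```text
clock: 15.6
eef_pos: [463.7, 253.3, 286.1]
tool_rot: [3.135, 1.038, 1.328]
force: [-0.1, -0.2, -1.1]
width: 9.7
gripper_force: 58.5
```

```bash
python3 -c "
from h import *
s=sensors.read_state(); print(s['eef_pos'],s['tool_rot'],tip(s),s['force'])
R=Ro.from_euler('xyz',s['tool_rot']).as_matrix(); print(R[:,1],np.degrees(s['tool_rot']))"
```

```text
[463.678 253.287 286.079] [3.135 1.038 1.328] [482.724 330.309 155.595] [-0.051 -0.189 -1.145]
[ 0.972 -0.235  0.003] [179.61   59.448  76.101]
```

Call:
send_rows([
  [0,[0.12,-0.4,0],[0.964,-0.233,0]],
  [0,[0.12,-0.4,0],[0.964,-0.233,0]],
  [0,[0.12,-0.4,0],[0.964,-0.233,0]],
  [0,[0.12,-0.4,0],[0.964,-0.233,0]],
  [0,[0.12,-0.4,0],[0.964,-0.233,0]],
  [0,[0.12,-0.4,0],[0.964,-0.233,0]],
  [0,[0.12,-0.4,0],[0.964,-0.233,0]],
  [0,[0.12,-0.4,0],[0.964,-0.233,0]],
])

```text
clock: 16.6
eef_pos: [520.6, 60.7, 284.2]
tool_rot: [3.14, 0.346, 1.333]
force: [0.4, 0.0, -0.7]
width: 9.7
gripper_force: 58.5
```

Call:
send_rows([
  [0,[0.12,-0.4,0],[0.964,-0.233,0]],
  [0,[0.12,-0.4,0],[0.964,-0.233,0]],
  [0,[0.12,-0.4,0],[0.964,-0.233,0]],
  [0,[0.12,-0.4,0],[0.964,-0.233,0]],
  [0,[0.06,-0.4,0],[0,0,0.9]],
  [0,[0,-0.4,0],[0,0,0.9]],
  [0,[0,0,0],[0,0,0.9]],
  [0,[0,0,0],[0,0,0.9]],
])

```text
clock: 17.6
eef_pos: [552.6, -83.1, 283.9]
tool_rot: [-3.141, 0.001, 1.648]
force: [0.1, -0.3, -1.2]
width: 9.9
gripper_force: 58.5
```

Call:
send_rows([
  [0,[0,0,0],[0,0,0.76]],
  [0,[0,0,-0.8],[0,0,0]],
  [0,[0,0,-0.8],[0,0,0]],
  [0,[0,0,-0.5],[0,0,0]],
  [0,[0,0,0],[0,0,0]],
])

```text
clock: 18.23
eef_pos: [551.0, -82.3, 156.2]
tool_rot: [-3.137, -0.0, 1.712]
force: [0.0, 0.3, -0.7]
width: 9.5
gripper_force: 58.5
```

```bash
python3 -c "
from h import *
s=sensors.read_state(); print(s['eef_pos'],s['tool_rot'],tip(s),s['force'])
R=Ro.from_euler('xyz',s['tool_rot']).as_matrix(); print(R)
T=Ro.from_euler('xyz',[np.pi,0,1.708]).as_matrix(); print('units',np.degrees(Ro.from_matrix(T@R.T).as_rotvec())/5,(np.array([553.8,-85.3,48.4])-s['eef_pos'])/60)"
```

```text
[551.025 -82.31  156.215] [-3.137 -0.     1.712] [529.524  68.869 158.257] [ 0.027  0.338 -0.704]
[[-0.141  0.99  -0.005]
 [ 0.99   0.141 -0.   ]
 [ 0.    -0.005 -1.   ]]
units [ 0.005 -0.058 -0.047] [ 0.046 -0.05  -1.797]
```

Call:
send_rows([
  [0,[0.05,-0.05,-0.5],[0,0,-0.05]],
  [0,[0,0,-0.5],[0,0,0]],
  [0,[0,0,-0.4],[0,0,0]],
  [0,[0,0,-0.2],[0,0,0]],
  [0,[0,0,0],[0,0,0]],
])

```text
clock: 18.85
eef_pos: [556.6, -85.9, 63.2]
tool_rot: [3.14, 0.001, 1.708]
force: [0.2, 0.3, -0.6]
width: 10.1
gripper_force: 58.5
```

```bash
python3 -c "
from h import *
s=sensors.read_state(); print(s['eef_pos'],s['tool_rot'],tip(s),s['force'])"
```

```text
[556.607 -85.906  63.158] [3.14  0.001 1.708] [535.74   65.364  64.939] [ 0.242  0.332 -0.628]
```

Call:
send_rows([
  [0,[-0.04,0.01,0],[0,0,0]],
  [0,[0,0,-0.12],[0,0,0]],
  [0,[0,0,-0.08],[0,0,0]],
  [0,[0,0,-0.03],[0,0,0]],
  [0,[0,0,0],[0,0,0]],
  [0,[0,0,0],[0,0,0]],
])

```text
clock: 19.6
eef_pos: [553.7, -85.2, 49.0]
tool_rot: [3.141, 0.001, 1.708]
force: [-1.1, -0.2, -0.6]
width: 10.2
gripper_force: 58.6
```

```bash
python3 -c "
from h import *
s=sensors.read_state(); print(s['eef_pos'],s['tool_rot'],tip(s),s['force'])"
```

```text
[553.658 -85.179  49.041] [3.141 0.001 1.708] [532.778  66.089  50.862] [-1.054 -0.155 -0.583]
```

Call:
send_rows([
  [85,[0,0,0],[0,0,0]],
  [85,[0,0,0],[0,0,0]],
  [85,[0,0,0],[0,0,0]],
  [85,[0,0,0],[0,0,0]],
  [85,[0,0,0.2],[0,0,0]],
  [85,[0,0,0.6],[0,0,0]],
  [85,[0,0,0.9],[0,0,0]],
  [85,[0,0,0.9],[0,0,0]],
])

```text
clock: 20.6
eef_pos: [553.8, -85.3, 207.4]
tool_rot: [3.14, 0.002, 1.708]
force: [1.3, 0.3, -0.3]
width: 84.9
gripper_force: 0.0
```

```bash
cat > blk.py <<'E'
from h import *
from scipy.optimize import least_squares
def meas(o):
    for n,b in(('top',(190,222,240,275)),('side',(248,105,282,148))):
        d=o[n]; C=np.array([atd(d,u,v) for v in range(b[1],b[3]) for u in range(b[0],b[2]) if d['depth'][v,u]>0])
        near=np.hypot(C[:,0]-475,C[:,1]-318)<30
        W=C[near&(C[:,2]>14)&(C[:,2]<60)]
        f=least_squares(lambda p:np.hypot(W[:,0]-p[0],W[:,1]-p[1])-22,[474,318],loss='soft_l1'); 
        H=C[near&(C[:,2]>62)]; c,r=cv2.minEnclosingCircle(H[:,:2].astype(np.float32))
        T=C[near&(C[:,2]>72)]
        print(n,'wall',f.x,len(W),'top',H.mean(0),c,r,'high',np.median(T,axis=0) if len(T) else 0,len(T))
E
python3 -c "
from blk import *
o=snap('h'); meas(pickle.load(open('a.pkl','rb'))); meas(o)
print('spare',atz(o['top'],187,265,45))
for n,b in(('top',(200,175,245,215)),('side',(295,95,330,145))):
  d=o[n]; C=np.array([atd(d,u,v) for v in range(b[1],b[3]) for u in range(b[0],b[2]) if d['depth'][v,u]>0])
  H=C[(C[:,2]>103)&(C[:,2]<111)]; print(n,cv2.minAreaRect(H[:,:2].astype(np.float32)))
  # plate
  P=np.argwhere((d['img'].min(2)>170))
"
```

```text
top wall [472.379 323.941] 65 top [472.903 322.429  67.188] (473.44818115234375, 322.5286560058594) 22.032394409179688 high [480.795 331.499  74.543] 16
side wall [473.13  320.581] 183 top [473.615 317.659  67.083] (473.3236389160156, 317.53021240234375) 24.577163696289062 high [482.407 329.021  74.56 ] 11
top wall [472.451 323.927] 66 top [472.065 322.973  67.332] (472.7621765136719, 322.8934631347656) 21.58409881591797 high [481.118 332.352  73.361] 17
side wall [472.705 320.347] 184 top [473.708 317.423  67.441] (472.59002685546875, 319.2593078613281) 23.52931785583496 high [482.031 328.427  74.247] 16
spare [420.779 385.227  45.   ]
top ((605.33837890625, 290.1087341308594), (57.73467254638672, 49.37492370605469), 75.09073638916016)
side ((0.0, 0.0), (0.0, 0.0), 0.0)
```

Call:
send_rows([
  [85,[-0.11,0.56,0],[0,0,1]],
  [85,[-0.11,0.56,0],[0,0,1]],
  [85,[-0.11,0.56,0],[0,0,1]],
  [85,[-0.11,0.56,0],[0,0,1]],
  [85,[-0.11,0.56,0],[0,0,1]],
  [85,[-0.11,0.56,0],[0,0,1]],
  [85,[-0.11,0.56,0],[0,0,1]],
  [85,[-0.11,0.56,0],[0,0,1]],
])

```text
clock: 21.7
eef_pos: [500.7, 184.5, 205.3]
tool_rot: [3.14, 0.001, 2.409]
force: [-0.1, -0.6, 0.3]
width: 84.9
gripper_force: 0.0
```

Call:
send_rows([
  [85,[-0.11,0.56,0],[0,0,1]],
  [85,[-0.11,0.56,0],[0,0,1]],
  [85,[-0.11,0.56,0],[0,0,1]],
  [85,[-0.11,0.56,0],[0,0,1]],
  [85,[0,0,-0.4],[0,0,0]],
  [85,[0,0,-0.4],[0,0,0]],
  [85,[0,0,0],[0,0,0]],
  [85,[0,0,0],[0,0,0]],
])

```text
clock: 22.7
eef_pos: [475.2, 318.0, 157.9]
tool_rot: [3.139, 0.002, 2.755]
force: [0.5, 0.5, 0.0]
width: 85.2
gripper_force: 0.0
```

Call:
send_rows([
  [85,[-0.03,0.03,-0.3],[0,0,0]],
  [85,[0,0,-0.5],[0,0,0]],
  [85,[0,0,-0.5],[0,0,0]],
  [85,[0,0,-0.4],[0,0,0]],
  [85,[0,0,-0.18],[0,0,0]],
  [85,[0,0,0],[0,0,0]],
])

```text
clock: 23.45
eef_pos: [473.3, 319.8, 44.6]
tool_rot: [3.14, 0.002, 2.755]
force: [0.3, 0.1, 0.5]
width: 85.3
gripper_force: 0.0
```

Call:
send_rows([
  [30,[0,0,0],[0,0,0]],
  [30,[0,0,0],[0,0,0]],
  [30,[0,0,0],[0,0,0]],
  [30,[0,0,0],[0,0,0]],
])

```text
clock: 23.95
eef_pos: [473.6, 320.2, 45.5]
tool_rot: [3.138, 0.002, 2.755]
force: [-0.9, -0.0, 5.9]
width: 42.5
gripper_force: 60.3
```

Call:
send_rows([
  [30,[0,0,0],[0,0,-0.8]],
  [30,[0.01,0,0],[0,0,-0.8]],
  [30,[0.01,0,0],[0,0,-0.8]],
  [30,[0.01,0,0],[0,0,-0.8]],
  [30,[0.01,-0.01,0],[0,0,-0.8]],
  [30,[0.01,-0.01,0],[0,0,-0.8]],
  [30,[0.01,0,0],[0,0,-0.8]],
  [30,[0,0,0],[0,0,-0.8]],
])

```text
clock: 24.95
eef_pos: [477.5, 318.2, 45.5]
tool_rot: [3.139, 0.002, 2.194]
force: [0.2, -2.1, 6.2]
width: 42.8
gripper_force: 60.5
```

Call:
send_rows([
  [30,[0,0,0],[0,0,-0.8]],
  [30,[0,0,0],[0,0,-0.8]],
  [30,[0,0,0],[0,0,-0.8]],
  [30,[0,0,0],[0,0,-0.8]],
  [30,[0,0,0],[0,0,-0.8]],
  [30,[0,0,0],[0,0,-0.8]],
  [30,[0,0,0],[0,0,-0.8]],
  [30,[0,0,0],[0,0,0]],
])

```text
clock: 25.95
eef_pos: [477.1, 317.9, 45.5]
tool_rot: [3.139, 0.002, 1.707]
force: [-0.2, -2.7, 7.2]
width: 43.2
gripper_force: 60.9
```

Call:
send_rows([
  [85,[0,0,0],[0,0,0]],
  [85,[0,0,0],[0,0,0]],
  [85,[0,0,0],[0,0,0]],
  [85,[0,0,0.5],[0,0,0]],
  [85,[0,0,0.9],[0,0,0]],
  [85,[0,0,0.9],[0,0,0]],
  [85,[0,0,0.7],[0,0,0]],
])

```text
clock: 26.82
eef_pos: [476.9, 318.7, 226.5]
tool_rot: [3.139, 0.001, 1.708]
force: [0.3, 0.5, 0.4]
width: 85.2
gripper_force: 0.0
```

Call:
send_rows([
  [85,[-0.5,-0.8,0],[0,0,0]],
  [85,[-0.1,-0.9,0],[0,0,0]],
  [85,[0,-0.9,0],[0,0,0]],
  [85,[0,-0.9,0],[0,0,0]],
  [85,[0,0,0],[0,0,0]],
])

```text
clock: 27.45
eef_pos: [440.4, 104.2, 224.8]
tool_rot: [3.14, 0.002, 1.7]
force: [-0.4, 0.8, -0.2]
width: 85.0
gripper_force: 0.0
```

```bash
python3 -c "
from blk import *
s=sensors.read_state(); print(s['eef_pos'],s['tool_rot'],s['clock'])
o=snap('i'); meas(o)
R=lambda d,x0,y0,x1,y1,k:cv2.resize(d['img'][y0:y1,x0:x1,::-1],None,fx=k,fy=k,interpolation=cv2.INTER_CUBIC)
cv2.imwrite('pics/i.png',np.vstack([np.hstack([R(o['side'],245,100,285,130,10),R(o['top'],190,230,230,260,10)]),np.hstack([R(o['top'],295,190,375,240,5),R(o['side'],270,180,350,230,5)])]))"
```

```text
[440.423 104.177 224.804] [3.14  0.002 1.7  ] 27.45
top wall [476.76  321.773] 71 top [476.959 320.282  67.053] (476.7996520996094, 320.4937744140625) 21.925352096557617 high [491.034 319.135  74.418] 17
side wall [477.46  318.255] 126 top [468.246 307.127  66.638] (475.7227783203125, 313.40093994140625) 22.44489860534668 high [463.707 303.761  72.59 ] 3
```

View pics/i.png

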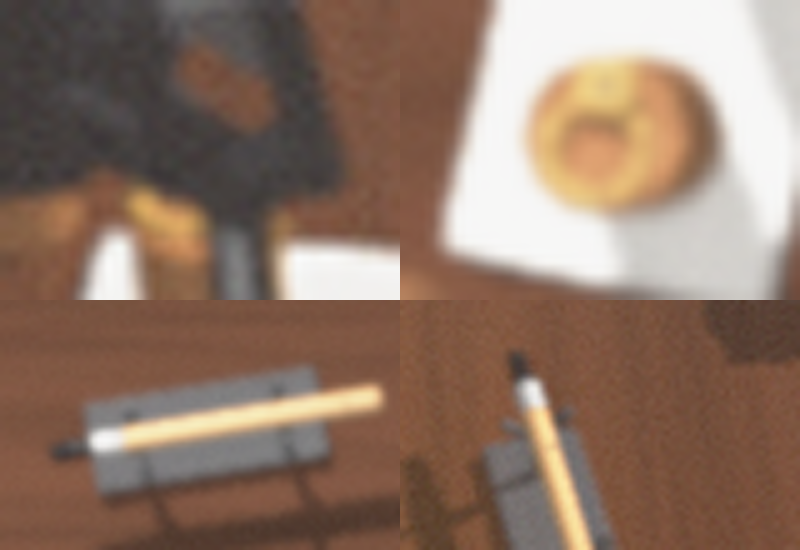

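Top view: the setting is now at (211.3,238), towards the camera, and the brush lies in both forks exactly as at the start (tip at top (306,220), tail (372,209)). The arm hides the side view, so I'll clear it and measure the setting's angle.

Call:
send_rows([
  [85,[0,-0.8,0.1],[0,0,0]],
  [85,[0,-0.9,0],[0,0,0]],
  [85,[0,-0.9,0],[0,0,0]],
  [85,[0,-0.9,0],[0,0,0]],
  [85,[0,0,0],[0,0,0]],
])

```text
clock: 28.18
eef_pos: [441.1, -104.7, 230.6]
tool_rot: [3.139, 0.004, 1.702]
force: [0.5, 0.2, -0.4]
width: 85.2
gripper_force: 0.0
```

```bash
python3 -c "
from blk import *
P=[snap('j%d'%k) for k in range(4)]
for o in P: meas(o)
# averaged image for template-render fit
av={n:np.mean([o[n]['img'].astype(float) for o in P],axis=0).astype(np.uint8) for n in('top','side')}
R=lambda im,x0,y0,x1,y1,k:cv2.resize(im[y0:y1,x0:x1,::-1],None,fx=k,fy=k,interpolation=cv2.INTER_CUBIC)
cv2.imwrite('pics/j.png',np.hstack([R(av['top'],195,230,225,260,13),R(av['side'],250,105,280,135,13)]))"
```

```text
top wall [476.862 321.967] 65 top [476.671 320.778  67.052] (476.39764404296875, 321.2084045410156) 21.530025482177734 high [489.787 316.9    73.093] 20
side wall [477.374 318.651] 152 top [481.126 313.576  67.656] (477.6450500488281, 317.1822509765625) 24.146324157714844 high [489.749 310.916  74.182] 17
top wall [476.415 321.646] 63 top [476.823 320.78   67.282] (476.6018371582031, 320.9482421875) 21.623807907104492 high [488.744 317.238  73.843] 21
side wall [477.236 318.274] 148 top [480.345 313.418  67.148] (476.51129150390625, 317.8775634765625) 24.157575607299805 high [489.757 313.992  73.118] 15
top wall [476.643 321.491] 63 top [476.813 320.322  67.209] (476.95733642578125, 321.00555419921875) 21.504915237426758 high [488.577 318.079  74.13 ] 22
side wall [477.115 317.973] 147 top [480.372 313.125  67.744] (477.89312744140625, 316.23468017578125) 24.408632278442383 high [489.473 314.429  73.966] 19
top wall [476.672 321.651] 65 top [476.4   320.131  67.143] (476.6469421386719, 320.8495178222656) 21.64886474609375 high [487.242 317.625  74.745] 18
side wall [477.552 318.158] 142 top [480.039 313.549  67.379] (479.29541015625, 316.1618347167969) 22.78620719909668 high [489.884 313.276  73.93 ] 14
```

View pics/j.png

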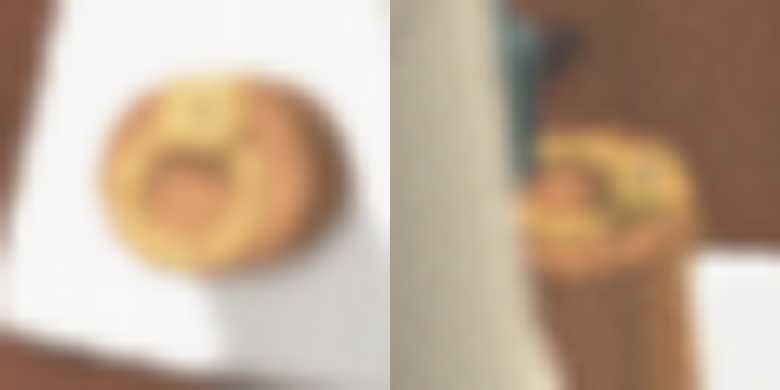

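Averaged crops: setting at top (209.9,237.6), side (269.5,117.8).

```bash
python3 -c "
from blk import *
a=pickle.load(open('a.pkl','rb'));j=pickle.load(open('j0.pkl','rb'))
for o,pt,ps in((a,(204.55,241.35),(265.95,114.35)),(j,(209.9,237.6),(269.5,117.8))):
  print(tri(o['top'],pt,o['side'],ps),atz(o['top'],*pt,74),atz(o['side'],*ps,74))
# block outline fits by edge: image cost of silhouette of block (top camera) with floor-plate white background
av=lambda n:np.mean([pickle.load(open('j%d.pkl'%k,'rb'))[n]['img'].astype(float) for k in range(4)],axis=0)
from scipy.optimize import minimize
def sil(d,x,y):
  th=np.linspace(0,2*np.pi,48); P=[proj(d,np.array([x+22*np.cos(k),y+22*np.sin(k),z])) for z in(6,66) for k in th]
  m=np.zeros((400*1,640),np.uint8); h=cv2.convexHull(np.array(P).astype(np.float32)); cv2.fillConvexPoly(m,np.round(h*256).astype(np.int32),255,cv2.LINE_AA,8); return m/255.
for nm,im,d in(('start',a['top']['img'].astype(float),a['top']),('now',av('top'),j['top'])):
  sat=np.clip((im[...,0]-im[...,2])/60,0,1); w=np.s_[228:264,198:232]
  best=min((np.abs(sil(d,x,y)[w]-sat[w]).sum(),x,y) for x in np.arange(466,486,.5) for y in np.arange(310,328,.5)); print(nm,best)
"
```

```text
(array([482.471, 331.354,  73.73 ]), np.float64(0.5816115390156844)) [482.764 331.295  74.   ] [482.185 331.057  74.   ]
(array([491.697, 317.584,  72.172]), np.float64(1.0350197159267036)) [492.217 317.192  74.   ] [491.195 315.608  74.   ]
start (np.float64(265.81470588235294), np.float64(472.0), np.float64(321.0))
now (np.float64(267.01691176470587), np.float64(477.0), np.float64(318.0))
```

```bash
python3 -c "
from h import *
a=pickle.load(open('a.pkl','rb'))['side'];o=get_image('side')
for n,b in(('pot',(275,310,330,365)),('mandrel',(275,360,320,400)),('bottle',(240,288,273,335)),('red',(212,122,238,158)),('brush',(285,185,325,255))):
  x=a['img'][b[1]:b[3],b[0]:b[2]].astype(int);y=o['img'][b[1]:b[3],b[0]:b[2]].astype(int); print(n,np.abs(cv2.blur((x-y).astype(np.float32),(3,3))).mean())
s=sensors.read_state(); print(s['clock'],s['force'])
print(ctrl.finish_job())"
```

```text
pot 0.89015
mandrel 0.8622839
bottle 0.88917536
red 37.097935
brush 1.1181217
28.625 [0.02  0.431 0.684]
the job is handed in; nothing more can be done
None
```

I dipped the brush, dabbed the setting and laid the brush back in its forks. The ring block stands in its place with the setting within about 3° of facing the lens, as far as the cameras can tell, and I handed the job in at 28.6 s. The pot, bottle and mandrel did not move; the arm hid the red look-alike in the last check, though it was never reached for.

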